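Put the washed drip coffee filter back together on its cup

ROBOT

A 6-joint arm with a two-finger parallel gripper is mounted at the origin on the work surface. World frame = base frame: x ahead of the robot, y to its left, z up, the work surface at z = 0. Lengths are in m, angles in rad, forces in N, time in s.
With the tool pointing down it reaches from about 0.325 to 0.775 m from the base axis. Payload 5.5 kg.
Tool frame: the origin (TCP) lies at the very end of the fingers, on their centre line; the grasp point (between the pads) lies 19 mm behind it; z points along the fingers, y is the direction in which the jaws open and shut (so a half turn about z gives the same grasp; the last joint's range is limited). The gripper opens to 85 mm and grips with 20 to 120 N. Pads are 22 mm wide; open, the fingers measure 114 mm over their backs; the gripper's body (76 mm by 85 mm) begins 54 mm behind the grasp point. The pads swing forward as they close: fully open they stand 13 mm farther back than shut.
Start: joints at [1.188, 0.091, 1.231, -0, 1.82, -0.057], TCP at [0.192, 0.568, 0.231] pointing down, gripper open.
Joint ranges: [-2.87, 2.87], [-0.86, 2.18], [0.17, 2.46], [-1.51, 4.65], [0.06, 2.69], [-2.65, 2.65]. Speed limits (rad/s): [2.57, 2.57, 3.01, 3.14, 3.14, 3.14].

INTERFACE

Orientations are given as a unit quaternion [x, y, z, w].
In Python, from rig import manip, viewer, ticket gives the robot as it stands.
- The arm moves only by the tool jog_arm, never from a script. Its argument "increments" is text: rows parted by semicolons, each of 5 numbers parted by spaces: the finger opening in cm, from 0 to 8.54, then the shift along the tool's x, y, z in cm, then the turn about the tool's z in degrees. A call has 1 to 12 rows; each row shifts and turns the commanded pose from where the row before left it, along the tool's axes as they then stand; what a row does not reach is not made up. A row lasts 1/12 s, in which the tool goes at most 41.7 mm and 7.16 degrees, less where a joint would pass 70% of its speed; a pose out of reach is approached as far as the arm can. A call with a gripper value outside its range is refused whole. The fingers move at their own pace and stop on an object; "grip_force" is the grip in N (left out, the last holds). Time passes only in rows, so rows that do not move let the fingers close. It gives the time, the measured TCP pose, the force and the opening at its end, in the units of the state.
- manip.get_state(): the state, without advancing time (a new reading comes with each control period).
- viewer.camera(name): name is "side" or "top" or "wrist"; returns the picture (400x640x3 uint8, red, green, blue); there is no depth.
- viewer.camera_model(name): a dict with "fx", "fy", "cx", "cy" (pixels), "world_to_cam" (4x4, takes a point from world to camera coordinates); the wrist camera has in their place "hand_eye" (4x4, takes a point from camera to tool coordinates, whose origin is the TCP and whose axes are the flange's). Camera axes: x right, y up, looking along -z (the intrinsics and any distortion apply to the point x, -y, -z); pixel columns grow to the right and rows downward; lengths in m; the calibration is good to about 2 mm. A picture is of the moment at which its call begins: read the wrist's pose just before it. camera_model takes no time and is no camera call.
- ticket.close_job(): hands the job in, once; it reports no verdict.
The state is a dict: "clock": time; "joint_positions": joint angles; "dq": joint speeds; "joint_efforts": joint torques, N m; "position": TCP position; "ee_rot": TCP orientation; "contact_force": force on the tool from outside, world axes, zero at the start; "wrist_torque": the same for the moment, N m; "finger_gap": finger opening in m.
Only numpy, scipy, OpenCV 4.12 (cv2) and the standard library are available. Lean on these libraries where they do the work, as an engineer would, in place of code of your own. Each camera call takes 0.05 s, during which the arm holds its last target.

TASK

The drip coffee set has been washed and is drying in the pulled-out tray of the dish rack. Build it up again on the saucer on the chopping board, in this order: stand the cup in the middle of the saucer, seat the filter on the cup, stand the press inside the filter, and last cover the filter with the lid, so that every piece sits level and fully home. Leave the saucer where it is and do not push the spoon, the whisk or the garlic press out of place.

Things in the scene. Friction and masses are not known exactly. Their poses are not given: they have to be found in the camera images.
- saucer: White ceramic saucer, 132 mm across and 15 mm high, loose on the chopping board, right way up. Its flat well is about 90 mm across. Origin: centre of its underside, z up; the well's floor is 5 mm above the origin. The target for the cup.
- cup: White ceramic cup without a handle, straight-sided: 64 mm outside diameter from 22 mm up to the rim, 72 mm high, wall 4 mm (mouth 56 mm across), foot 54 mm across. It starts upright in the tray. Origin: centre of its underside, z up. About 0.19 kg.
- filter: Aluminium filter: open straight chamber, 62 mm outside, 57 mm inside diameter, on a flat brim 88 mm across. Upright in the tray. Origin: centre of underside, z up. Above it: spigot 44 mm across at 0-5 mm (drops into the cup's mouth), brim 5-8 mm (rests on the cup's rim), holed floor at 8 mm, chamber rim at 50 mm. Seated, its origin is 67 mm above the cup's. 0.075 kg.
- press: Aluminium press: flat perforated disc, 48 mm across, 4 mm thick, with a thin 7 mm stem up its middle ending in a plain knob, 16 mm in diameter, 44 to 58 mm above the origin (centre of underside, z up). Stands on its disc in the tray. Standing on the filter's floor, its origin is 8 mm above the filter's and its knob rises 16 mm above the chamber rim. 0.04 kg.
- lid: Aluminium domed lid, 76 mm across, right way up in the tray. Origin: centre of its lower edge, z up. Dome top at 32 mm, black knob 17 mm in diameter at 34-48 mm. The skirt (71 mm inside, 8 mm deep) goes round the chamber; a ledge 8 mm above the origin rests on its rim, so seated the origin is 42 mm above the filter's. Clears the press's knob. 0.06 kg.
- tray: Fixed grey drip tray, pulled out from under the dish rack: 450 mm (x) by 280 mm (y), walls 18 mm high. Origin: on its midline, 190 mm behind its front edge, at its underside; inner floor 4 mm higher. Cup, filter, press and lid stand in it two by two (115 to 155 mm apart) in changing places, spoon between. Tray is left or right, board on the other side; the rack behind is up to 235 mm high.
- board: Thick wooden chopping board, fixed: 320 mm (its x) by 250 mm (its y), 40 mm thick. Origin: centre of its underside on the counter, so its top is 40 mm above the origin. It carries the saucer and the garlic press.
- spoon: Steel teaspoon lying along the middle of the tray between the drying parts, about 125 mm long, up to 10 mm high. Origin: under the middle of its length, x along it towards the bowl. Not to be pushed out of place.
- garlic_press: Steel garlic press lying across the robot's end of the board, 165 mm long, 55 mm wide, 22 mm high. Origin: on its underside near its middle, y along it. Not to be pushed out of place.
- whisk: Whisk with a black handle and silicone wires lying on the counter between tray and board, 245 mm long, 50 mm high at the head. Origin: underneath the joint of head and handle, x along it towards the head. Not to be pushed out of place.

How it is judged:
On the way, in this order (a step that is already met when the one before it is completed fails the run):
1. the cup stands in the middle of the saucer (horizontal distance between cup and saucer below 0.012 m and z of cup in the frame of saucer between 0.001 and 0.009 m and angle between cup's own z axis and vertical below 0.1 rad), for 0.2 s.
2. the filter is seated on the cup, which stands on the saucer (all of step 1 and horizontal distance between filter and cup below 0.01 m and z of filter in the frame of cup between 0.063 and 0.071 m and angle between filter's own z axis and vertical below 0.1 rad), for 0.2 s.
3. the press stands on the floor of the seated filter (all of step 2 and horizontal distance between press and filter below 0.008 m and z of press in the frame of filter between 0.004 and 0.012 m and angle between press's own z axis and vertical below 0.1 rad), for 0.2 s.
4. the lid covers the filter (all of step 3 and horizontal distance between lid and filter below 0.008 m and z of lid in the frame of filter between 0.038 and 0.046 m and angle between lid's own z axis and vertical below 0.1 rad), for 0.2 s.
At the end, for the whole second after the job is handed in: Saucer on the board, within 30 mm of its start. Upright (0.1 rad), seated in height to 4 mm and at rest: cup in the saucer's well, centred to 12 mm; filter on the cup, to 10 mm; press on the filter's floor and lid on its rim, each to 8 mm (all of step 4 and z of saucer in the frame of board between 0.036 and 0.044 m and distance of saucer from where it was at the start of the episode below 0.03 m and linear speed of each of saucer, cup, filter, press, lid below 0.02 m/s); the robot touches nothing.
It fails at once if the spoon is pushed more than 30 mm from where it lay (distance of spoon from where it was at the start of the episode above 0.03 m).
It fails at once if the whisk is pushed more than 30 mm from where it lay (distance of whisk from where it was at the start of the episode above 0.03 m).
It fails at once if the garlic press is pushed more than 30 mm from where it lay (distance of garlic_press from where it was at the start of the episode above 0.03 m).
It also fails if it takes over 106 s, if anything falls off the work surface, if the arm or the gripper's body presses on something with over 40 N, if the wrist force passes 120 N, or if a joint passes its speed limit or range.

## Working session

There is one attempt and no reset: what is moved stays moved. The work goes in short steps, Python scripts to look and compute and a tool call to move; the robot and the scene stay as the last step left them, time stands still between calls to the robot, and variables do not carry over. Pictures are saved under pics/ and viewed, and the job is handed in when it is done.

Besides the shell and the picture viewer there is one more tool, called as a command line: name --argument value ..., lists and objects as JSON in quotes. jog_arm: Moves the arm, as the interface text tells. Its arguments: {"type":"object","properties":{"increments":{"type":"string"},"grip_force":{"type":"number"}},"required":["increments"]}

```bash
mkdir -p pics; ls
python3 - <<'E'
from rig import manip, viewer
import cv2
print(manip.get_state())
for n in ["side","top","wrist"]:
    im=viewer.camera(n); cv2.imwrite(f"pics/{n}0.png",im[:,:,::-1])
    m=viewer.camera_model(n); print(n,m)
E
```

```text
pics
{'clock': 0.0, 'joint_positions': array([ 1.18833187e+00,  9.18717931e-02,  1.23192576e+00, -5.49159480e-06,
        1.81981727e+00, -5.67368465e-02]), 'dq': array([ 8.81315333e-04,  1.60096004e-04,  2.02026997e-04, -1.45779746e-03,
       -2.82123715e-05,  1.45079118e-03]), 'joint_efforts': array([ 2.84562693e-04, -4.58724368e+01, -4.18033612e+01, -1.54613140e-04,
        1.13156444e-02,  5.88816692e-05]), 'position': array([0.19191123, 0.56816411, 0.23012063]), 'ee_rot': array([ 1.62145356e-01,  9.86766366e-01, -9.87381490e-04, -2.17656405e-04]), 'contact_force': array([-1.26173987, -0.51951846,  0.32909076]), 'wrist_torque': array([-0.0043851 ,  0.035744  , -0.00852636]), 'finger_gap': 0.08545757787598353}
side {'fx': 485.17798679034803, 'fy': 485.17798679034803, 'cx': 326.244151956416, 'cy': 200.59202967274192, 'world_to_cam': array([[ 0.99741465, -0.0705952 ,  0.01342904, -0.52340642],
       [ 0.02478936,  0.51341283,  0.85778363, -0.04850906],
       [-0.06745004, -0.85523306,  0.51383548, -1.07216544],
       [ 0.        ,  0.        ,  0.        ,  1.        ]])}
top {'fx': 470.6112356778682, 'fy': 470.6112356778682, 'cx': 320.86188231462563, 'cy': 204.43716366606435, 'world_to_cam': array([[ 0.00797852, -0.99962541,  0.02617975, -0.01620081],
       [ 0.99737931,  0.00983781,  0.07167797, -0.55099655],
       [-0.07190868,  0.02553926,  0.99708419, -0.87084903],
       [ 0.        ,  0.        ,  0.        ,  1.        ]])}
wrist {'fx': 275.89478121896036, 'fy': 275.89478121896036, 'cx': 315.38720368690014, 'cy': 199.1546746031098, 'hand_eye': array([[-2.37112867e-04,  9.50866536e-01,  3.09600992e-01,
         7.83461963e-02],
       [ 9.99999411e-01, -1.02304219e-04,  1.08006884e-03,
         5.78601019e-04],
       [ 1.05867481e-03,  3.09601066e-01, -9.50865952e-01,
        -1.41850974e-01],
       [ 0.00000000e+00,  0.00000000e+00,  0.00000000e+00,
         1.00000000e+00]])}
```

View pics/top0.png

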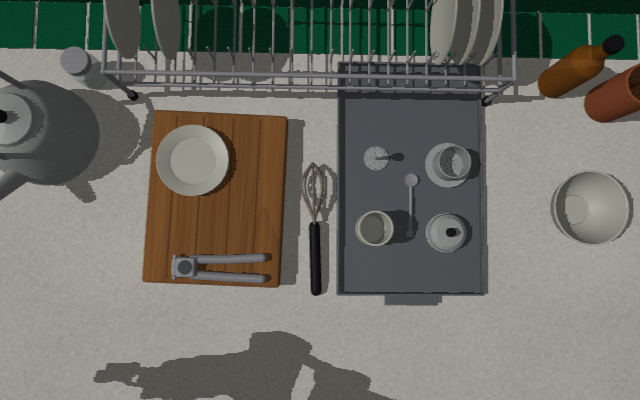

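View pics/side0.png

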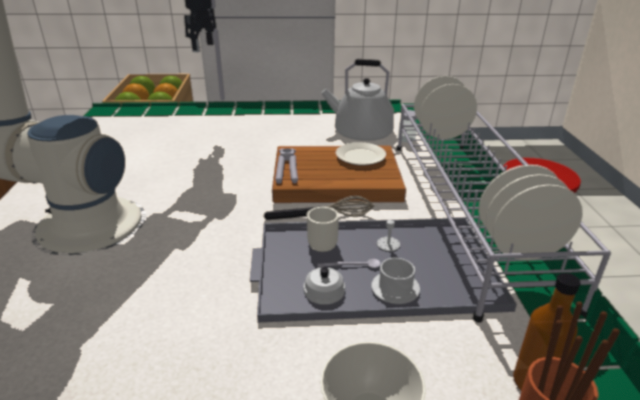

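View pics/wrist0.png

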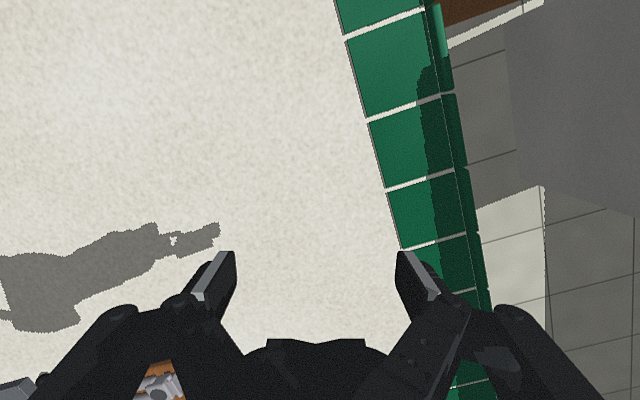

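The top view shows the saucer at (193,161), cup at (375,229), filter at (448,165), press at (376,158), lid at (446,232) and spoon at about (411,205). I'll zoom in to measure them.

```bash
cat > h.py <<'E'
import numpy as np, cv2
from rig import manip, viewer
from scipy.spatial.transform import Rotation as R
def bp(m,u,v,z):
    W=np.array(m["world_to_cam"]); Rm=W[:3,:3]; t=W[:3,3]
    d=np.array([(u-m["cx"])/m["fx"],-(v-m["cy"])/m["fy"],-1.0])
    c=-Rm.T@t; w=Rm.T@d
    return c+w*(z-c[2])/w[2]
def proj(m,P):
    W=np.array(m["world_to_cam"]); p=np.atleast_2d(P)@W[:3,:3].T+W[:3,3]
    return np.c_[m["cx"]+m["fx"]*p[:,0]/-p[:,2], m["cy"]-m["fy"]*p[:,1]/-p[:,2]]
def circ(x,y,z,r,n=120):
    a=np.linspace(0,2*np.pi,n,endpoint=False)
    return np.c_[x+r*np.cos(a),y+r*np.sin(a),np.full(n,z)]
def wristmodel():
    s=manip.get_state(); m=viewer.camera_model("wrist"); H=np.array(m["hand_eye"])
    T=np.eye(4); T[:3,:3]=R.from_quat(s["ee_rot"]).as_matrix(); T[:3,3]=s["position"]
    m["world_to_cam"]=np.linalg.inv(T@H); return m,s
E
python3 - <<'E'
import cv2
t=cv2.imread("pics/top0.png")
cv2.imwrite("pics/t_tray.png",cv2.resize(t[130:265,340:490],None,fx=4.4,fy=4.4,interpolation=cv2.INTER_CUBIC))
cv2.imwrite("pics/t_saucer.png",cv2.resize(t[100:220,140:290],None,fx=4.4,fy=4.4,interpolation=cv2.INTER_CUBIC))
s=cv2.imread("pics/side0.png")
cv2.imwrite("pics/s_tray.png",cv2.resize(s[195:315,250:450],None,fx=4,fy=4,interpolation=cv2.INTER_CUBIC))
E
```

```text
(no output)
```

View pics/t_tray.png

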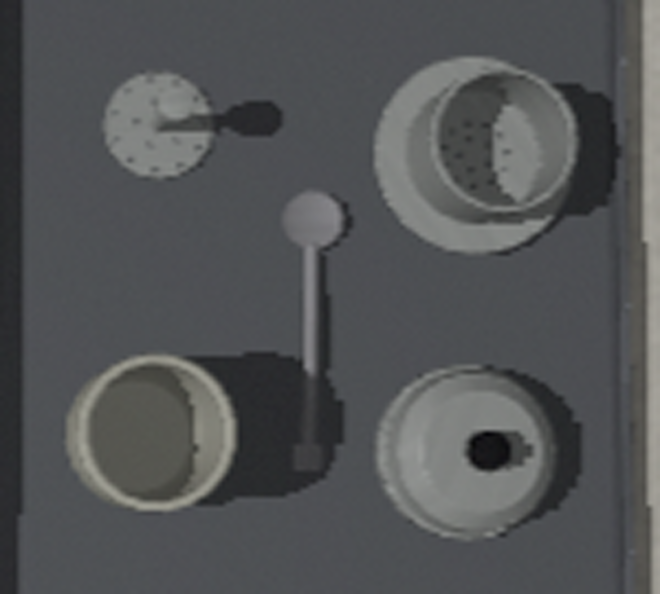

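View pics/t_saucer.png

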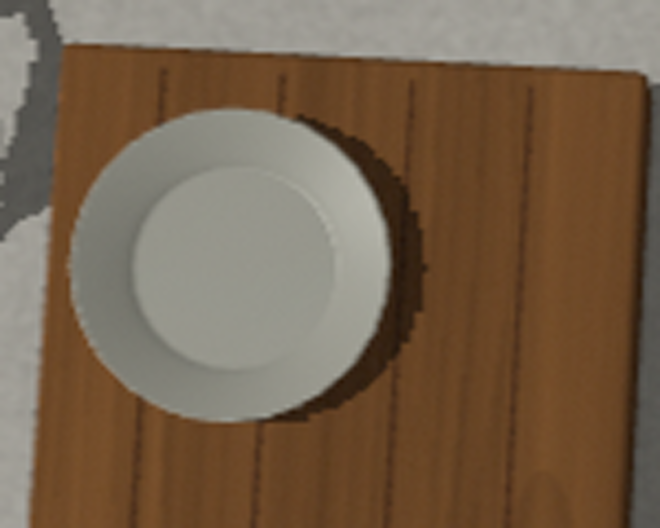

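View pics/s_tray.png

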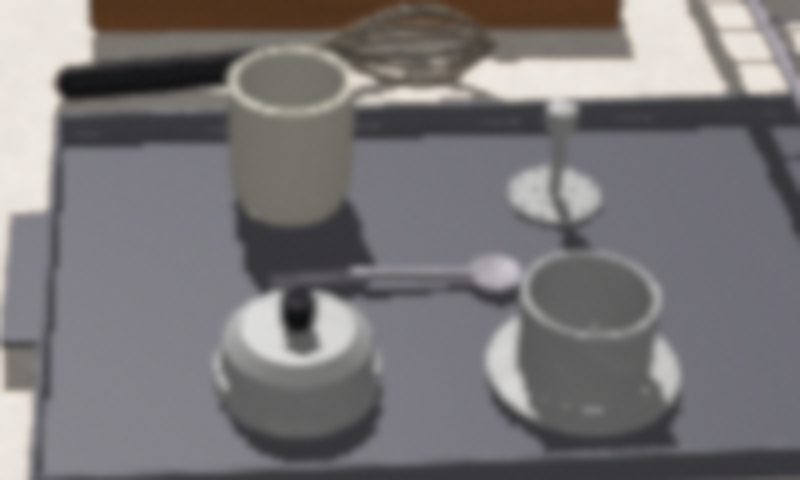

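Run:
```python
from h import *
m=viewer.camera_model("top")
def f(n,U,V,z,ox,oy,w=None):
    k=lambda a,o:(a+.5)/4.4-.5+o
    p=bp(m,k(U,ox),k(V,oy),z); s=''
    if w: s=np.linalg.norm(bp(m,k(U-w/2,ox),k(V,oy),z)-bp(m,k(U+w/2,ox),k(V,oy),z))
    print(n,p.round(4),s)
f("cuprim",159,432.5,.076,340,130,157)
f("filtrim",506,141,.054,340,130,146)
f("filtbrim",473.5,155,.012,340,130,198)
f("pressdisc",158.5,124.5,.008,340,130,111)
f("pressknob",176,103,.062,340,130)
f("lidskirt",466,452,.008,340,130,180)
f("lidknob",488,450,.050,340,130)
f("saucerrim",230,264.5,.055,140,100,322)
f("saucerwell",234.5,268,.045,140,100,203)
f("spoonbowl",313,220,.01,340,130)
f("spoonend",308,460,.006,340,130)
# whisk, gp, rack
for n,u,v,z in [("whiskhead",315,163,.02),("whiskend",317,293,.01),("whiskL",302,185,.03),("whiskR",327,190,.03),("rackbar low",330,89,.1),("gpR",270,258,.06),("gpR2",267,282,.06),("gpL",172,268,.06),("trayL",338,200,.018),("trayR",483,200,.018),("boardR",287,118,.04),("boardTL",153,112,.04)]: print(n,bp(m,u,v,z).round(3))
```

```text
cuprim [ 0.5063 -0.1075  0.076 ] 0.06346653440882082
filtrim [ 0.6303 -0.2568  0.054 ] 0.06174891924843128
filtbrim [ 0.6309 -0.2555  0.012 ] 0.08774209129344576
pressdisc [ 0.6434 -0.1171  0.008 ] 0.04906338664969735
pressknob [ 0.6432 -0.1166  0.062 ] 
lidskirt [ 0.5005 -0.2519  0.008 ] 0.0792714852166396
lidknob [ 0.5008 -0.2489  0.05  ] 
saucerrim [0.6278 0.2248 0.055 ] 0.13210977168260454
saucerwell [0.628  0.2254 0.045 ] 0.08426195360371402
spoonbowl [ 0.6016 -0.1848  0.01  ] 
spoonend [ 0.4965 -0.1829  0.006 ] 
whiskhead [0.63  0.001 0.02 ]
whiskend [ 0.384 -0.006  0.01 ]
whiskL [0.587 0.025 0.03 ]
whiskR [ 0.578 -0.022  0.03 ]
rackbar low [ 0.749 -0.024  0.1  ]
gpR [0.451 0.08  0.06 ]
gpR2 [0.409 0.085 0.06 ]
gpL [0.432 0.253 0.06 ]
trayL [ 0.56  -0.044  0.018]
trayR [ 0.563 -0.322  0.018]
boardR [0.711 0.054 0.04 ]
boardTL [0.719 0.303 0.04 ]
```

Run:
```python
from h import *
t=viewer.camera_model("top"); s=viewer.camera_model("side")
for z in (.1,.16,.2,.235): print(z,bp(t,515,78,z).round(3),bp(t,108,74,z).round(3),bp(t,515,90,z).round(3), bp(s,487,256,z).round(3), bp(s,402,110,z).round(3))
im=cv2.imread("pics/side0.png"); cv2.imwrite("pics/s_rack.png",cv2.resize(im[90:320,360:620],None,fx=2.6,fy=2.6,interpolation=cv2.INTER_CUBIC))
```

```text
0.1 [ 0.774 -0.352  0.1  ] [0.769 0.362 0.1  ] [ 0.752 -0.352  0.1  ] [ 0.776 -0.293  0.1  ] [0.775 0.407 0.1  ]
0.16 [ 0.753 -0.325  0.16 ] [0.748 0.336 0.16 ] [ 0.732 -0.325  0.16 ] [ 0.737 -0.369  0.16 ] [0.736 0.246 0.16 ]
0.2 [ 0.738 -0.307  0.2  ] [0.734 0.319 0.2  ] [ 0.719 -0.307  0.2  ] [ 0.711 -0.42   0.2  ] [0.71  0.139 0.2  ]
0.235 [ 0.726 -0.292  0.235] [0.722 0.304 0.235] [ 0.708 -0.291  0.235] [ 0.688 -0.465  0.235] [0.687 0.046 0.235]
```

View pics/s_rack.png

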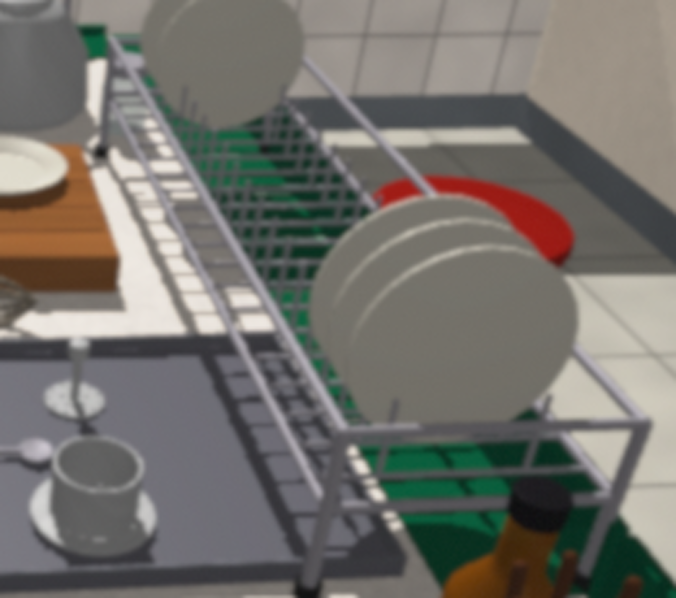

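jog_arm --increments "8.5 0 0 0 -6; 8.5 0 0 0 -6; 8.5 0 0 0 -6.7; 8.5 -1.6 -3.5 0 0; 8.5 -1.6 -3.5 0 0; 8.5 -1.6 -3.5 0 0; 8.5 -1.6 -3.5 0 0; 8.5 -1.6 -3.5 0 0; 8.5 -1.6 -3.5 0 0; 8.5 -1.6 -3.5 0 0; 8.5 -1.6 -3.5 0 0; 8.5 -1.6 -3.5 0 0"

```text
clock: 1.15
position: [0.3364, 0.2518, 0.2311]
ee_rot: [-0.001, 1.0, -0.0, 0.0]
contact_force: [1.0, 0.2, -0.5]
finger_gap: 0.0853
```

jog_arm --increments "8.5 -1.7 -3.6 0 0; 8.5 -1.7 -3.6 0 0; 8.5 -1.7 -3.6 0 0; 8.5 -1.7 -3.6 0 0; 8.5 -1.7 -3.6 0 0; 8.5 -1.7 -3.6 0 0; 8.5 -1.7 -3.6 0 0; 8.5 -1.7 -3.6 0 0; 8.5 -1.7 -3.6 0 0; 8.5 -1.7 -3.5 0 0; 8.5 0 0 0 0; 8.5 0 0 0 0"

```text
clock: 2.15
position: [0.5064, -0.107, 0.2298]
ee_rot: [0.001, 1.0, 0.0, -0.001]
contact_force: [-0.0, 1.1, -0.2]
finger_gap: 0.0847
```

```bash
cat > look.py <<'E'
import sys
from h import *
# usage: look.py name z,r,x,y ...  draws predicted circles in wrist image (world)
m,s=wristmodel(); im=viewer.camera("wrist")[:,:,::-1].copy()
print(s["clock"],s["position"].round(4),s["ee_rot"].round(4),round(s["finger_gap"],4),s["contact_force"].round(1))
cv2.imwrite("pics/%s_raw.png"%sys.argv[1],im)
np.savez("pics/%s.npz"%sys.argv[1],w=m["world_to_cam"],f=[m[k] for k in("fx","fy","cx","cy")])
for a in sys.argv[2:]:
    z,r,x,y=map(float,a.split(","))
    q=proj(m,circ(x,y,z,r)); cv2.polylines(im,[np.round(q*8).astype(np.int32)],True,(0,0,255),1,cv2.LINE_AA,3)
cv2.imwrite("pics/%s.png"%sys.argv[1],im)
E
python3 look.py w1 0.076,.032,.506,-.1075 .012,.044,.6305,-.256 .008,.024,.6434,-.117 .008,.038,.5005,-.2515 .054,.031,.6305,-.256
```

```text
2.15 [ 0.5064 -0.107   0.2298] [ 1.4e-03  1.0e+00  4.0e-04 -1.4e-03] 0.0847 [-0.   1.1 -0.2]
```

View pics/w1.png

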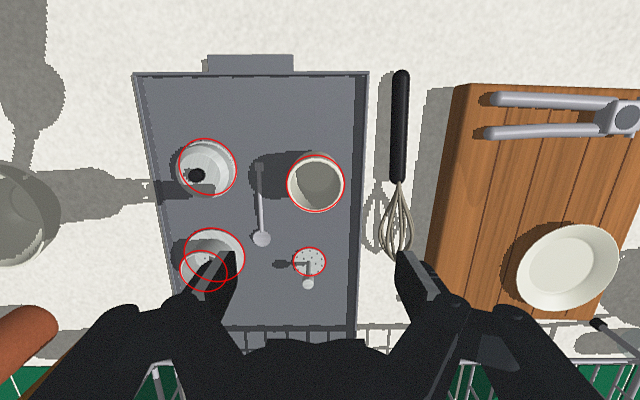

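The predicted circles land on the objects in the wrist view: cup at about (316,183), lid at (207,167), filter at (212,262) and press at (308,262). Next I descend on the cup.

jog_arm --increments "8.5 0 0 3 0; 8.5 0 0 3.5 0; 8.5 0 0 3.5 0; 8.5 0 0 3 0; 8.5 0 0 3 0; 8.5 0 0 2 0; 8.5 0 0 1 0; 8.5 0 0 0 0; 5.5 0 0 0 0; 5.5 0 0 0 0; 5.5 0 0 0 0; 5.5 0 0 0 0" --grip_force 35

```text
clock: 3.2
position: [0.508, -0.1055, 0.044]
ee_rot: [-0.0, 1.0, -0.0, 0.002]
contact_force: [-0.3, 0.8, 6.4]
finger_gap: 0.0639
```

jog_arm --increments "5.5 0 0 0 0; 5.5 0 0 0 0; 5.5 0 0 0 0; 5.5 0 0 0 0; 5.5 0 0 0 0; 5.5 0 0 -0.5 0; 5.5 0 0 -1 0"

```text
clock: 3.78
position: [0.5056, -0.1052, 0.0557]
ee_rot: [-0.0, 1.0, 0.0, -0.001]
contact_force: [-0.8, 0.8, -1.3]
finger_gap: 0.0636
```

```bash
python3 look.py w2 0.091,.032,.506,-.107;python3 -c "
from h import *
cv2.imwrite('pics/t2.png',viewer.camera('top')[:,:,::-1])"
```

```text
3.7833 [ 0.5056 -0.1052  0.0557] [-2.0e-04  1.0e+00  3.0e-04 -1.2e-03] 0.0636 [-0.8  0.8 -1.3]
```

View pics/w2.png

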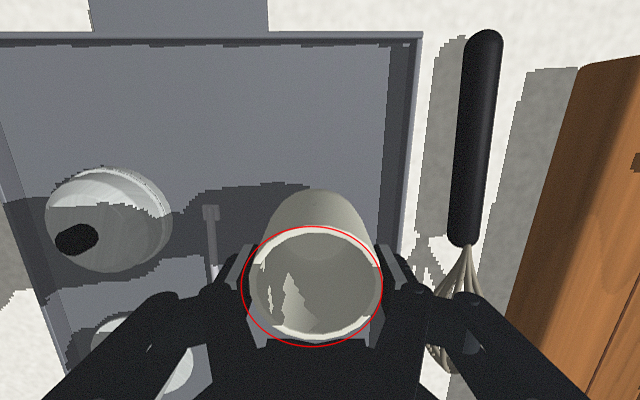

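jog_arm --increments "5.5 0 0 -2 0; 5.5 0 0 -3.5 0; 5.5 0 0 -3.5 0; 5.5 0 0 -3 0; 5.5 0 0 -1 0; 5.5 -0.5 1.4 0 0; 5.5 -1 2.8 0 0; 5.5 -1 2.8 0 0; 5.5 -1 2.8 0 0; 5.5 -1 2.8 0 0; 5.5 -1 2.8 0 0; 5.5 -1 2.8 0 0"

```text
clock: 4.88
position: [0.5713, 0.078, 0.1849]
ee_rot: [-0.0, 1.0, -0.0, -0.001]
contact_force: [0.6, -0.0, -1.9]
finger_gap: 0.0637
```

jog_arm --increments "5.5 -1 2.8 0 0; 5.5 -1 2.8 0 0; 5.5 -1 2.8 0 0; 5.5 -1 2.8 0 0; 5.5 -1 2.8 0 0; 5.5 -0.7 1.9 0 0; 5.5 0 0 0 0; 5.5 0 0 0 0; 5.5 0 0 0 0"

```text
clock: 5.63
position: [0.6279, 0.2351, 0.1851]
ee_rot: [-0.0, 1.0, -0.001, -0.001]
contact_force: [-0.4, -0.4, -1.7]
finger_gap: 0.0633
```

```bash
python3 look.py w3 0.055,.066,.628,.225 0.045,.043,.628,.225;python3 -c "
from h import *
t=viewer.camera('top')[:,:,::-1]; cv2.imwrite('pics/t3.png',t)
s=viewer.camera('side')[:,:,::-1]; cv2.imwrite('pics/s3.png',s)"
```

```text
5.6333 [0.6279 0.2351 0.1851] [-2.e-04  1.e+00 -6.e-04 -9.e-04] 0.0633 [-0.4 -0.4 -1.7]
```

View pics/w3.png

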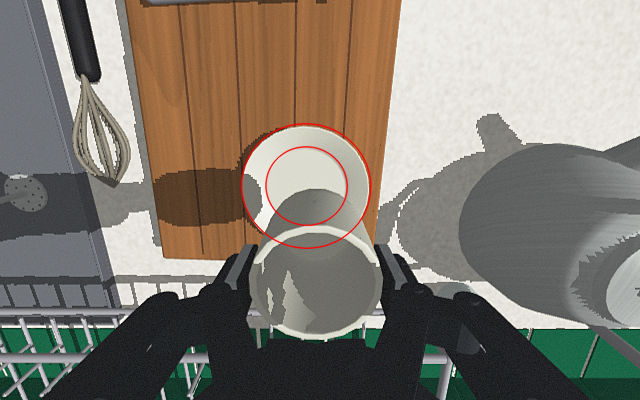

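View pics/s3.png

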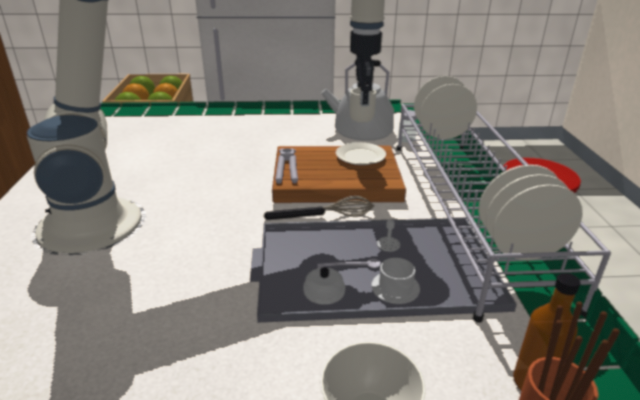

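Run:
```python
from h import *
d=np.load("pics/w3.npz"); m=dict(zip(("fx","fy","cx","cy"),d["f"])); m["world_to_cam"]=d["w"]
for z in (.205,.21,.215,.22):
    L=bp(m,249.5,283,z);Rr=bp(m,383,283,z);T=bp(m,316,226,z);B=bp(m,316,340,z)
    print(z,np.linalg.norm(L-Rr).round(4),np.linalg.norm(T-B).round(4),((T+B)/2).round(4),((L+Rr)/2).round(4))
im=cv2.imread("pics/w3_raw.png");cv2.imwrite("pics/w3c.png",cv2.resize(im[210:360,230:400],None,fx=4,fy=4))
```

```text
0.205 0.0688 0.0689 [0.6374 0.2355 0.205 ] [0.6349 0.2356 0.205 ]
0.21 0.066 0.0661 [0.6338 0.2355 0.21  ] [0.6314 0.2356 0.21  ]
0.215 0.0632 0.0632 [0.6303 0.2355 0.215 ] [0.6279 0.2356 0.215 ]
0.22 0.0604 0.0604 [0.6267 0.2355 0.22  ] [0.6244 0.2356 0.22  ]
```

View pics/w3c.png

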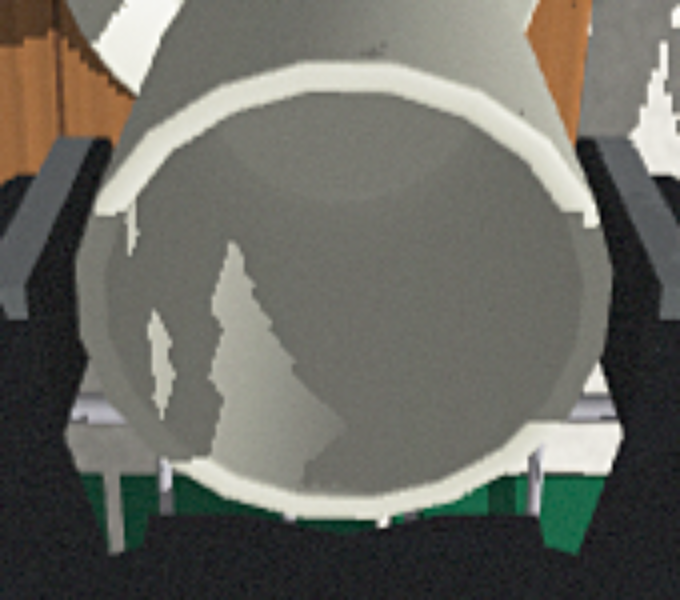

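jog_arm --increments "5.5 0.2 -1.05 0 0; 5.5 0 0 1 0; 5.5 0 0 2 0; 5.5 0 0 2 0; 5.5 0 0 2 0; 5.5 0 0 1 0; 5.5 0 0 0.6 0; 5.5 0 0 0.3 0; 5.5 0 0 0 0; 5.5 0 0 0 0"

```text
clock: 6.62
position: [0.6268, 0.2253, 0.0986]
ee_rot: [-0.0, 1.0, 0.0, 0.001]
contact_force: [0.6, -0.2, -1.0]
finger_gap: 0.0639
```

jog_arm --increments "5.5 0 0 0.15 0; 5.5 0 0 0.15 0; 5.5 0 0 0.15 0; 5.5 0 0 0.15 0; 5.5 0 0 0 0"

```text
clock: 7.03
position: [0.6261, 0.2252, 0.0909]
ee_rot: [-0.0, 1.0, -0.0, -0.0]
contact_force: [-0.3, 0.2, -2.0]
finger_gap: 0.0635
```

jog_arm --increments "5.5 0 0 0.1 0; 5.5 0 0 0.1 0; 5.5 0 0 0 0"

```text
clock: 7.28
position: [0.6261, 0.2252, 0.0889]
ee_rot: [-0.0, 1.0, -0.0, -0.0]
contact_force: [-0.4, -0.8, -2.4]
finger_gap: 0.0637
```

jog_arm --increments "5.5 0 0 0.1 0; 5.5 0 0 0.1 0; 5.5 0 0 0 0"

```text
clock: 7.53
position: [0.6261, 0.2251, 0.0869]
ee_rot: [-0.0, 1.0, -0.0, -0.0]
contact_force: [-0.9, 0.1, -1.8]
finger_gap: 0.0632
```

jog_arm --increments "5.5 0 0 0.1 0; 5.5 0 0 0.1 0; 5.5 0 0 0 0"

```text
clock: 7.78
position: [0.6262, 0.2252, 0.0853]
ee_rot: [-0.0, 1.0, 0.0, 0.0]
contact_force: [0.3, 0.0, -1.6]
finger_gap: 0.0634
```

jog_arm --increments "5.5 0 0 0.1 0; 5.5 0 0 0 0"

```text
clock: 7.95
position: [0.6264, 0.2252, 0.0852]
ee_rot: [-0.0, 1.0, 0.0, 0.0]
contact_force: [-2.5, -0.5, 2.9]
finger_gap: 0.0639
```

Contact at TCP z 0.085, which puts the cup's origin at about 0.045, as it should be. Releasing.

jog_arm --increments "6.8 0 0 0 0; 7.5 0 0 0 0; 8.5 0 0 0 0; 8.5 0 0 0 0; 8.5 0 0 -1 0; 8.5 0 0 -2 0; 8.5 0 0 -3 0; 8.5 0 0 -3 0; 8.5 0 0 -3 0; 8.5 0 0 -2 0; 8.5 0 0 0 0; 8.5 0 0 0 0"

```text
clock: 8.95
position: [0.6269, 0.2254, 0.2272]
ee_rot: [-0.0, 1.0, 0.001, 0.002]
contact_force: [-0.6, -0.5, -0.2]
finger_gap: 0.0848
```

```bash
python3 look.py w4 0.055,.066,.628,.225 0.117,.032,.628,.225;python3 -c "
from h import *
t=viewer.camera('top')[:,:,::-1]; cv2.imwrite('pics/t4.png',t)"
```

```text
8.95 [0.6269 0.2254 0.2272] [-3.0e-04  1.0e+00  7.0e-04  2.2e-03] 0.0848 [-0.6 -0.5 -0.2]
```

View pics/w4.png

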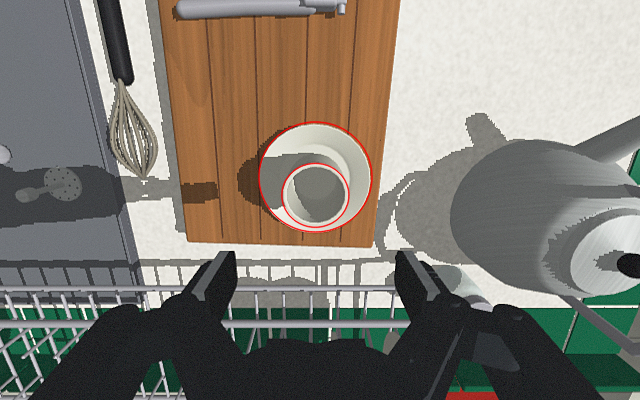

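The cup rim at about (316,195) matches its predicted circle. Now the filter.

jog_arm --increments "8.5 -0.35 -2 0 0; 8.5 0 -4 0 0; 8.5 0 -4 0 0; 8.5 0 -4 0 0; 8.5 0 -4 0 0; 8.5 0 -4 0 0; 8.5 0 -4 0 0; 8.5 0 -4 0 0; 8.5 0 -4 0 0; 8.5 0 -4 0 0; 8.5 0 -4 0 0; 8.5 0 -4 0 0"

```text
clock: 10.05
position: [0.6291, -0.2365, 0.2219]
ee_rot: [-0.0, 1.0, 0.001, -0.002]
contact_force: [0.3, 1.1, -0.9]
finger_gap: 0.0849
```

jog_arm --increments "8.5 0 -2.1 0 0; 8.5 0 0 0 0; 8.5 0 0 0 0; 8.5 0 0 0 0"

```text
clock: 10.38
position: [0.6298, -0.255, 0.2227]
ee_rot: [-0.0, 1.0, 0.001, -0.001]
contact_force: [0.3, 1.0, 0.1]
finger_gap: 0.0847
```

```bash
python3 look.py w5 .012,.044,.6307,-.256 .054,.031,.6307,-.256 .008,.024,.6434,-.117 .008,.038,.5005,-.2515
```

```text
10.3833 [ 0.6298 -0.255   0.2227] [-4.0e-04  1.0e+00  8.0e-04 -1.1e-03] 0.0847 [0.3 1.  0.1]
```

View pics/w5.png

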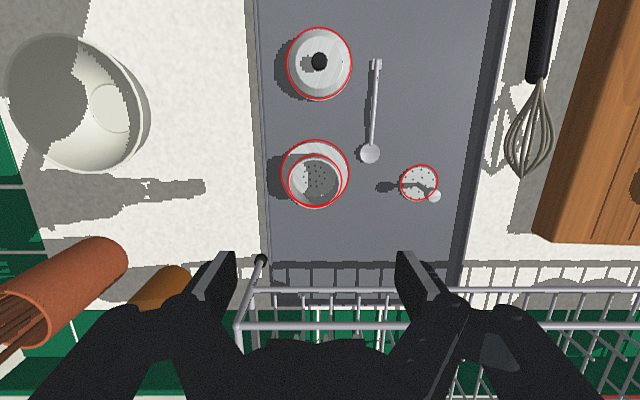

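The circles match again: filter rim at (315,181), lid at (319,62), press at (418,183). Descending on the filter.

jog_arm --increments "8.5 0 -0.1 2 0; 8.5 0 0 3.5 0; 8.5 0 0 3.5 0; 8.5 0 0 3.5 0; 8.5 0 0 3 0; 8.5 0 0 2 0; 8.5 0 0 1.2 0; 8.5 0 0 0.6 0; 8.5 0 0 0 0; 8.5 0 0 0 0"

```text
clock: 11.27
position: [0.6309, -0.2565, 0.0329]
ee_rot: [-0.001, 1.0, -0.0, 0.001]
contact_force: [0.3, -0.6, 1.3]
finger_gap: 0.085
```

jog_arm --increments "8.5 0 0 0.5 0; 8.5 0 0 0.2 0; 5 0 0 0 0; 5 0 0 0 0; 5 0 0 0 0; 5 0 0 0 0; 5 0 0 0 0; 5 0 0 0 0; 5 0 0 0 0; 5 0 0 0 0" --grip_force 25

```text
clock: 12.1
position: [0.6303, -0.257, 0.0249]
ee_rot: [-0.0, 1.0, -0.0, 0.0]
contact_force: [0.3, -0.4, 4.0]
finger_gap: 0.0599
```

jog_arm --increments "5 0 0 -1 0; 5 0 0 -2 0; 5 0 0 -3.5 0; 5 0 0 -3.5 0; 5 0 0 -3.5 0; 5 0 0 -3.5 0; 5 0 0 -2 0; 5 0 0 0 0; 5 0 0 0 0"

```text
clock: 12.85
position: [0.6304, -0.2569, 0.2159]
ee_rot: [-0.0, 1.0, -0.001, 0.001]
contact_force: [-0.7, -0.5, -1.4]
finger_gap: 0.0601
```

```bash
python3 look.py w6
```

```text
12.85 [ 0.6304 -0.2569  0.2159] [-3.0e-04  1.0e+00 -6.0e-04  1.3e-03] 0.0601 [-0.7 -0.5 -1.4]
```

View pics/w6.png

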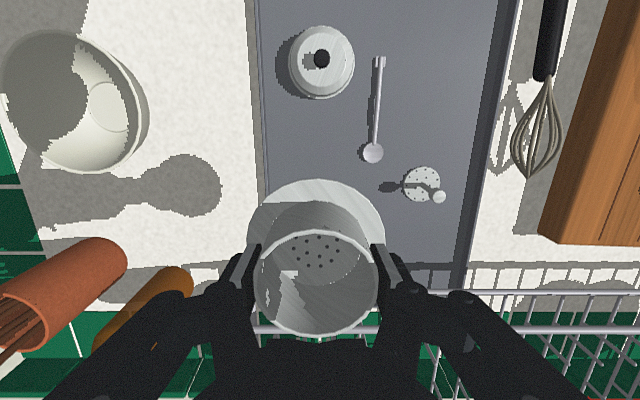

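Run:
```python
from h import *
d=np.load("pics/w6.npz"); m=dict(zip(("fx","fy","cx","cy"),d["f"])); m["world_to_cam"]=d["w"]
tcp=np.array([.6304,-.2569,.2159])
for dz in (.021,.025,.029,.033):
    z=tcp[2]+dz
    L=bp(m,253,285,z);Rr=bp(m,379.5,285,z);T=bp(m,315.5,230,z);B=bp(m,315.5,340,z)
    print(dz,np.linalg.norm(L-Rr).round(4),np.linalg.norm(T-B).round(4),((T+B)/2-tcp).round(4),((L+Rr)/2-tcp).round(4))
im=cv2.imread("pics/w6_raw.png");cv2.imwrite("pics/w6c.png",cv2.resize(im[170:350,230:400],None,fx=3.3,fy=3.3))
```

```text
0.021 0.0648 0.0664 [0.0098 0.0001 0.021 ] [0.0073 0.0005 0.021 ]
0.025 0.0627 0.0642 [0.0068 0.0002 0.025 ] [0.0045 0.0005 0.025 ]
0.029 0.0605 0.062 [0.0039 0.0002 0.029 ] [0.0016 0.0005 0.029 ]
0.033 0.0584 0.0598 [0.001  0.0002 0.033 ] [-0.0012  0.0005  0.033 ]
```

View pics/w6c.png

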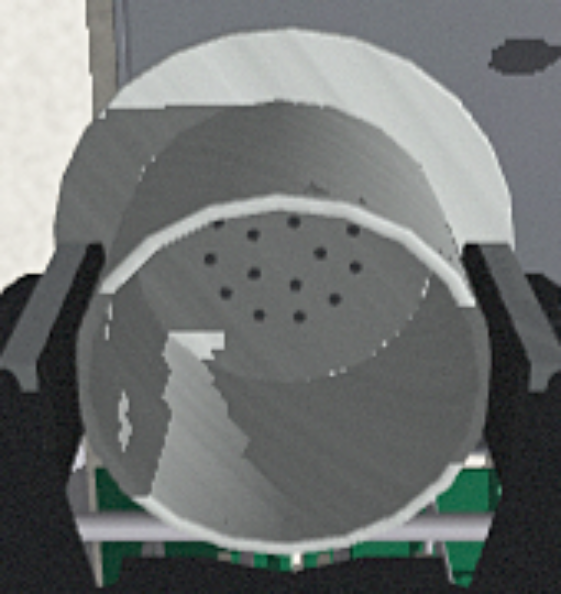

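jog_arm --increments "5 0 2.2 0 0; 5 0 4 0 0; 5 0 4 0 0; 5 0 4 0 0; 5 0 4 0 0; 5 0 4 0 0; 5 0 4 0 0; 5 0 4 0 0; 5 0 4 0 0; 5 0 4 0 0; 5 0 4 0 0; 5 0.4 3.5 0 0"

```text
clock: 13.9
position: [0.6246, 0.2025, 0.2103]
ee_rot: [-0.001, 1.0, -0.001, -0.003]
contact_force: [1.7, -0.3, -0.7]
finger_gap: 0.0603
```

jog_arm --increments "5 0 2.4 0 0; 5 0 0 0 0; 5 0 0 0 0; 5 0 0 0 0"

```text
clock: 14.23
position: [0.6252, 0.2235, 0.2117]
ee_rot: [-0.0, 1.0, -0.001, -0.002]
contact_force: [-0.5, -1.0, -0.5]
finger_gap: 0.06
```

jog_arm --increments "5 0 0.15 1 0; 5 0 0 2 0; 5 0 0 2 0; 5 0 0 0.8 0; 5 0 0 0 0; 5 0 0 0 0; 5 0 0 0 0"

```text
clock: 14.82
position: [0.6263, 0.2253, 0.1577]
ee_rot: [0.0, 1.0, 0.0, 0.001]
contact_force: [0.8, -0.6, 0.7]
finger_gap: 0.0601
```

```bash
python3 look.py w7 0.055,.066,.628,.225;python3 -c "
from h import *
t=viewer.camera('top')[:,:,::-1]; cv2.imwrite('pics/t7.png',cv2.resize(t[80:240,120:320],None,fx=3.5,fy=3.5))
t=viewer.camera('side')[:,:,::-1]; cv2.imwrite('pics/s7.png',cv2.resize(t[50:180,290:430],None,fx=4,fy=4))"
```

```text
14.8167 [0.6263 0.2253 0.1577] [1.e-04 1.e+00 3.e-04 9.e-04] 0.0601 [ 0.8 -0.6  0.7]
```

View pics/w7.png

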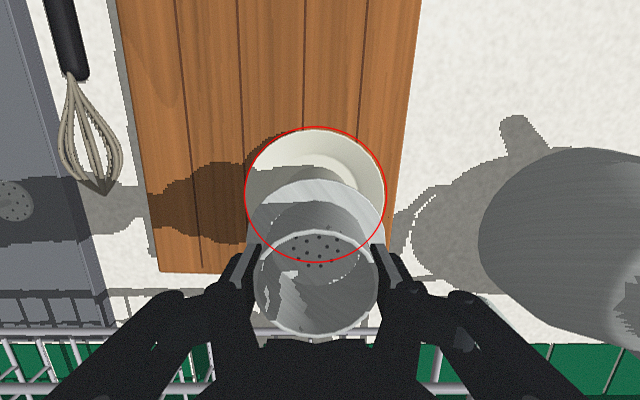

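View pics/s7.png

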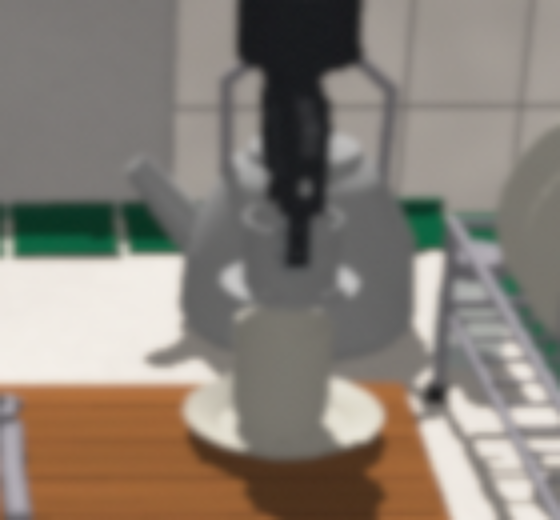

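Run:
```python
from h import *
s=viewer.camera_model("side")
for n,p in [("saucer",(.628,.225,.05)),("cupmid",(.628,.225,.085)),("brim",(.628,.225,.1435)),("cham",(.628,.225,.17)),("+4",(.632,.225,.1435))]:
    q=proj(s,np.array(p))[0]; print(n,q, ((q-[290,50])+.5)*4-.5)
```

```text
saucer [359.47551935 153.08159164] [279.40207739 413.82636657]
cupmid [360.1291238  140.87470558] [282.01649522 364.99882231]
brim [361.26413674 119.67691004] [286.55654698 280.20764015]
cham [361.79670057 109.73061017] [288.68680227 240.42244066]
+4 [362.82576474 119.65560611] [292.80305894 280.12242442]
```

View pics/t7.png

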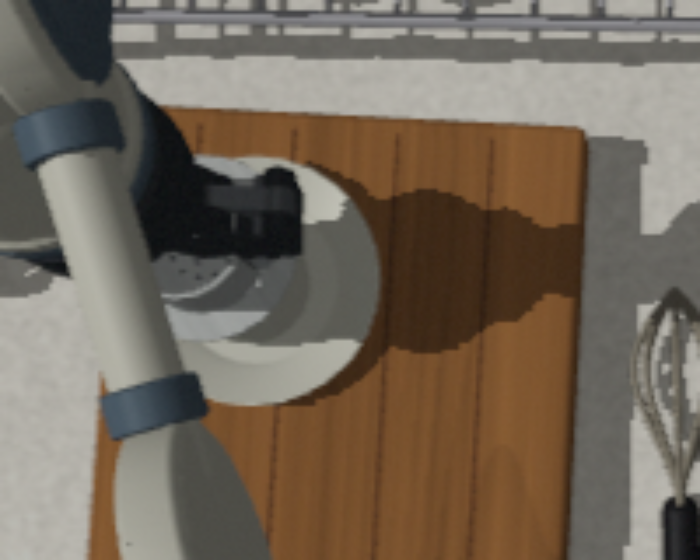

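Side view: the filter axis is about 1 mm beyond the cup axis, which is inside the 6 mm play. Lowering.

jog_arm --increments "5 0.1 0 0.7 0; 5 0 0 0.5 0; 5 0 0 0.3 0; 5 0 0 0.2 0; 5 0 0 0.1 0; 5 0 0 0.1 0; 5 0 0 0 0"

```text
clock: 15.55
position: [0.6247, 0.2257, 0.1371]
ee_rot: [-0.0, 1.0, -0.0, -0.0]
contact_force: [0.2, 0.5, -0.7]
finger_gap: 0.0596
```

jog_arm --increments "5 0 0 0.15 0; 5 0 0 0.15 0; 5 0 0 0 0; 5 0 0 0 0"

```text
clock: 15.88
position: [0.6247, 0.2257, 0.1342]
ee_rot: [-0.0, 1.0, -0.0, -0.0]
contact_force: [-0.3, 0.6, -1.1]
finger_gap: 0.0603
```

jog_arm --increments "5 0 0 0.1 0; 5 0 0 0.1 0; 5 0 0 0 0"

```text
clock: 16.13
position: [0.625, 0.2257, 0.1329]
ee_rot: [-0.0, 1.0, 0.0, 0.001]
contact_force: [-0.4, 0.2, 1.7]
finger_gap: 0.0599
```

jog_arm --increments "5 0 0 0.1 0; 5 0 0 0 0"

```text
clock: 16.3
position: [0.625, 0.2257, 0.1329]
ee_rot: [-0.0, 1.0, 0.0, 0.001]
contact_force: [-2.0, -0.6, 5.3]
finger_gap: 0.0602
```

Contact at 0.1329, where 0.133 was expected. Release and look.

jog_arm --increments "6.6 0 0 0 0; 7.5 0 0 0 0; 8.5 0 0 0 0; 8.5 0 0 0 0; 8.5 0 0 -1 0; 8.5 0 0 -2 0; 8.5 0 0 -3 0; 8.5 0 0 -3 0; 8.5 0 0 -1 0; 8.5 0 0 0 0; 8.5 0 0 0 0"

```text
clock: 17.22
position: [0.625, 0.2258, 0.2317]
ee_rot: [-0.0, 1.0, 0.0, 0.001]
contact_force: [0.3, -0.3, -1.4]
finger_gap: 0.0849
```

```bash
python3 look.py w8 0.055,.066,.628,.225 .162,.031,.628,.226 .120,.044,.628,.226;python3 -c "
from h import *
t=viewer.camera('side')[:,:,::-1]; cv2.imwrite('pics/s8.png',cv2.resize(t[50:180,290:430],None,fx=4,fy=4))"
```

```text
17.2167 [0.625  0.2258 0.2317] [-3.e-04  1.e+00  2.e-04  6.e-04] 0.0849 [ 0.3 -0.3 -1.4]
```

View pics/w8.png

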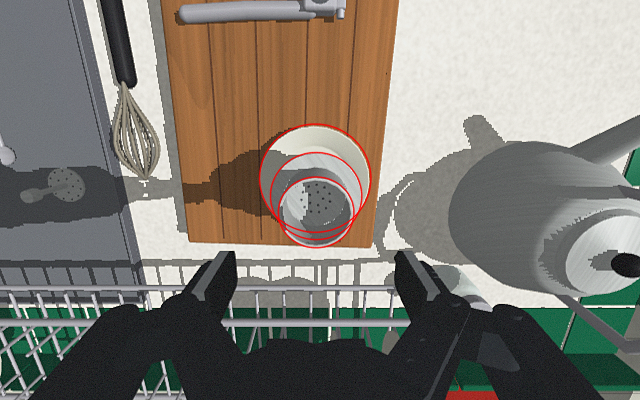

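View pics/s8.png

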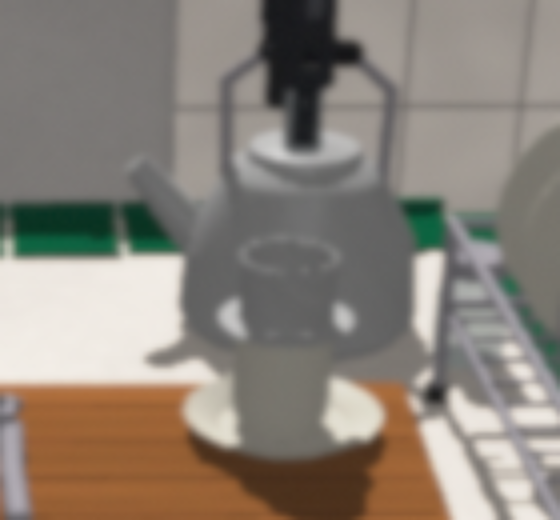

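The filter rim at (317,211) and brim match their predicted circles. In the side view filter, cup and saucer are coaxial. Next the press.

jog_arm --increments "5 -0.2 -2 0 0; 5 -0.2 -4 0 0; 5 -0.2 -4 0 0; 5 -0.2 -4 0 0; 5 -0.2 -4 0 0; 5 -0.2 -4 0 0; 5 -0.2 -4 0 0; 5 -0.2 -4 0 0; 5 -0.2 -3 0 0; 5 0 -1.3 0 0; 5 0 0 0 0; 5 0 0 0 0"

```text
clock: 18.32
position: [0.6425, -0.1172, 0.2294]
ee_rot: [0.0, 1.0, 0.001, -0.001]
contact_force: [0.4, 1.0, -0.0]
finger_gap: 0.05
```

```bash
python3 look.py w9 .008,.024,.6434,-.117 .062,.008,.6434,-.117
```

```text
18.3167 [ 0.6425 -0.1172  0.2294] [ 2.0e-04  1.0e+00  7.0e-04 -1.4e-03] 0.05 [ 0.4  1.  -0. ]
```

```bash
python3 -c "
import cv2
im=cv2.imread('pics/w9.png');cv2.imwrite('pics/w9c.png',cv2.resize(im[130:270,230:400],None,fx=4,fy=4))"
```

```text
(no output)
```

View pics/w9c.png

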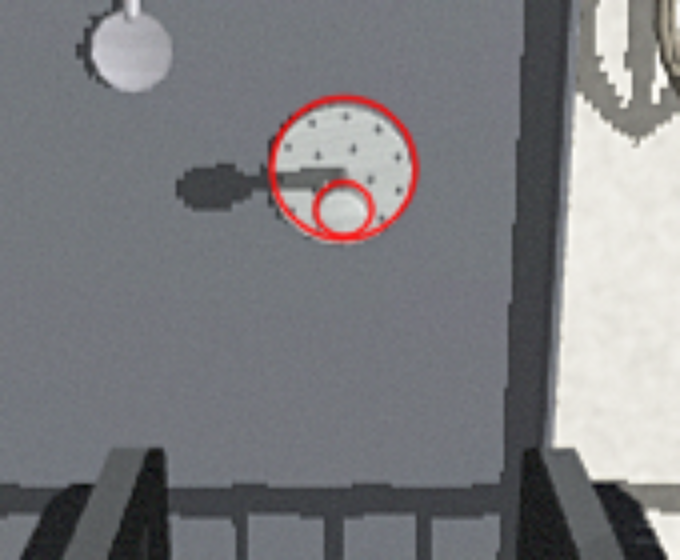

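Prediction and press agree (disc at about (316,172), knob at (316,182)). Descend.

jog_arm --increments "5 -0.05 0 2 0; 5 0 0 3.5 0; 5 0 0 3.5 0; 5 0 0 3 0; 5 0 0 2.5 0; 5 0 0 1.5 0; 5 0 0 1 0; 5 0 0 0.5 0; 5 0 0 0 0; 5 0 0 0 0"

```text
clock: 19.2
position: [0.6441, -0.1166, 0.0575]
ee_rot: [-0.001, 1.0, -0.0, 0.001]
contact_force: [0.6, 0.4, -0.5]
finger_gap: 0.0502
```

jog_arm --increments "5 0 0 0.7 0; 5 0 0 0.4 0; 5 0 0 0 0; 1 0 0 0 0; 1 0 0 0 0; 1 0 0 0 0; 1 0 0 0 0; 1 0 0 0 0; 1 0 0 0 0; 1 0 0 0 0; 1 0 0 0 0; 1 0 0 0 0" --grip_force 25

```text
clock: 20.2
position: [0.6436, -0.1175, 0.0456]
ee_rot: [-0.0, 1.0, -0.0, 0.0]
contact_force: [0.3, -0.4, 2.4]
finger_gap: 0.0149
```

jog_arm --increments "1 0 0 0 0; 1 0 0 -1 0; 1 0 0 -2 0; 1 0 0 -3.5 0; 1 0 0 -3.5 0; 1 0 0 -3.5 0; 1 0 0 -3.5 0; 1 0 0 -1 0; 1 0 0 0 0; 1 0 0 0 0"

```text
clock: 21.03
position: [0.6435, -0.1172, 0.2252]
ee_rot: [-0.0, 1.0, 0.0, 0.0]
contact_force: [-0.7, -0.9, -1.3]
finger_gap: 0.0144
```

```bash
python3 look.py w10
```

```text
21.0333 [ 0.6435 -0.1172  0.2252] [-4.e-04  1.e+00  0.e+00  2.e-04] 0.0144 [-0.7 -0.9 -1.3]
```

View pics/w10.png

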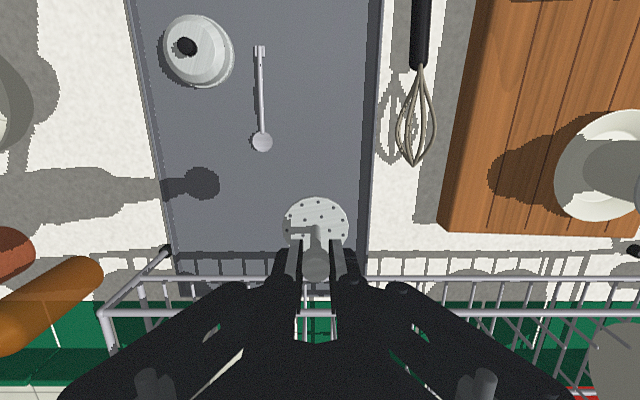

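Run:
```python
from h import *
d=np.load("pics/w10.npz"); m=dict(zip(("fx","fy","cx","cy"),d["f"])); m["world_to_cam"]=d["w"]
t=np.array([.6435,-.1172,.2252]); im=cv2.imread("pics/w10_raw.png")
im=cv2.resize(im[180:300,240:400],None,fx=5,fy=5)
for dx,c in((0,(0,0,255)),(.003,(0,255,0)),(-.003,(255,0,0))):
    q=proj(m,circ(t[0]+dx,t[1],t[2]-.0376,.024)); q=(q-[240,180]+.5)*5-.5
    cv2.polylines(im,[np.round(q).astype(np.int32)],True,c,1,cv2.LINE_AA)
cv2.imwrite("pics/w10c.png",im)
```

```text
(no output)
```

View pics/w10c.png

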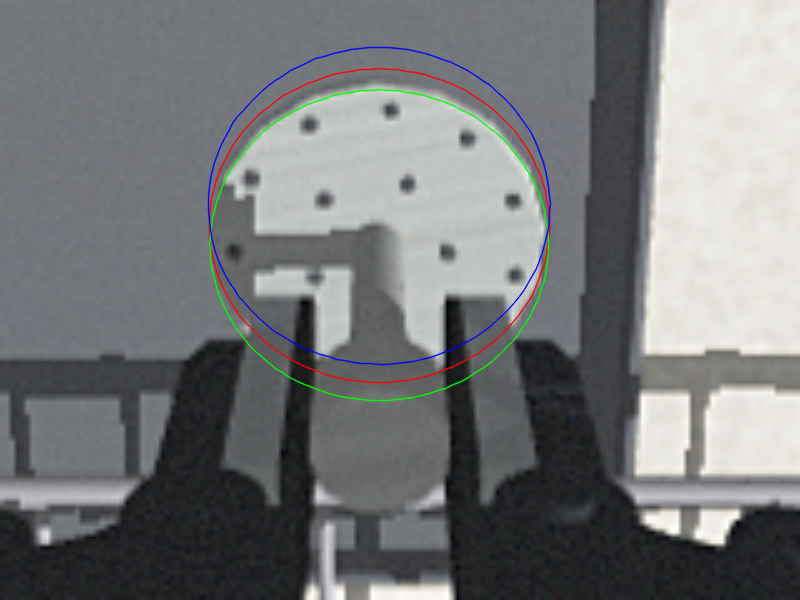

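jog_arm --increments "1 0.2 2 0 0; 1 0.2 3.5 0 0; 1 0.2 4 0 0; 1 0.2 4 0 0; 1 0.2 4 0 0; 1 0.2 4 0 0; 1 0.2 4 0 0; 1 0.2 4 0 0; 1 0.2 3 0 0; 1 0 1.8 0 0; 1 0 0 0 0; 1 0 0 0 0"

```text
clock: 22.08
position: [0.6242, 0.2265, 0.2217]
ee_rot: [-0.001, 1.0, -0.001, -0.003]
contact_force: [0.2, -0.4, -1.3]
finger_gap: 0.0149
```

jog_arm --increments "1 0 0 0 0; 1 0 0 0 0; 1 0 0 0 0"

```text
clock: 22.33
position: [0.6254, 0.2243, 0.2248]
ee_rot: [0.001, 1.0, -0.0, -0.0]
contact_force: [-0.2, -0.3, -0.1]
finger_gap: 0.0148
```

```bash
python3 look.py w11 .162,.031,.628,.226;python3 -c "
from h import *
t=viewer.camera('side')[:,:,::-1]; cv2.imwrite('pics/s11.png',cv2.resize(t[50:180,290:430],None,fx=4,fy=4))"
```

```text
22.3333 [0.6254 0.2243 0.2248] [ 6.e-04  1.e+00 -2.e-04 -4.e-04] 0.0148 [-0.2 -0.3 -0.1]
```

View pics/w11.png

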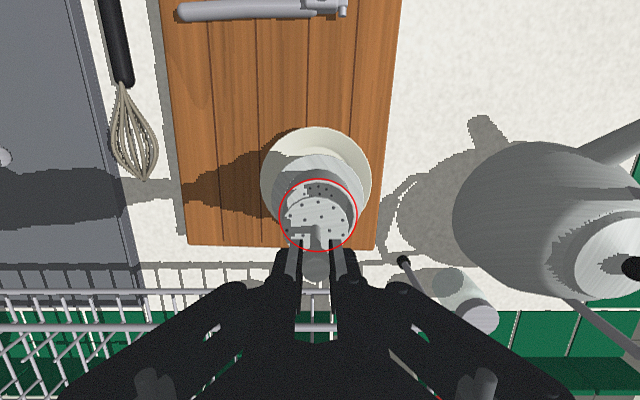

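View pics/s11.png

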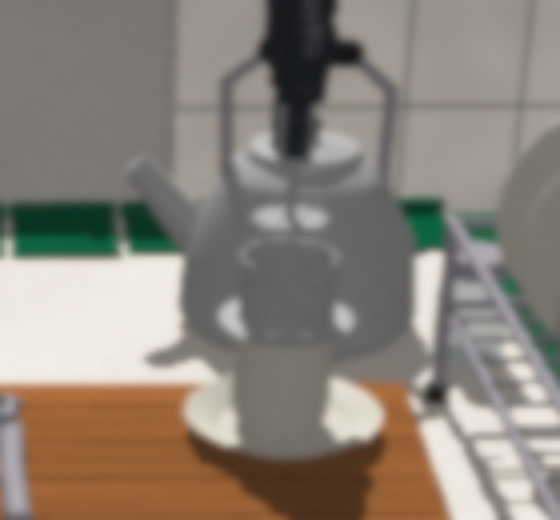

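jog_arm --increments "1 -0.1 0.15 0.5 0; 1 0 0 1 0; 1 0 0 0.8 0; 1 0 0 0.5 0; 1 0 0 0.3 0; 1 0 0 0.2 0; 1 0 0 0 0; 1 0 0 0 0"

```text
clock: 23.1
position: [0.6263, 0.2273, 0.1925]
ee_rot: [-0.0, 1.0, 0.0, 0.0]
contact_force: [0.2, 0.1, -0.8]
finger_gap: 0.0148
```

```bash
python3 look.py w12 ;python3 -c "
from h import *
im=cv2.imread('pics/w12_raw.png');cv2.imwrite('pics/w12c.png',cv2.resize(im[140:280,230:400],None,fx=4,fy=4))
t=viewer.camera('side')[:,:,::-1]; cv2.imwrite('pics/s12.png',cv2.resize(t[80:180,310:420],None,fx=6,fy=6))"
```

```text
23.1 [0.6263 0.2273 0.1925] [-3.e-04  1.e+00  0.e+00  1.e-04] 0.0148 [ 0.2  0.1 -0.8]
```

View pics/w12c.png

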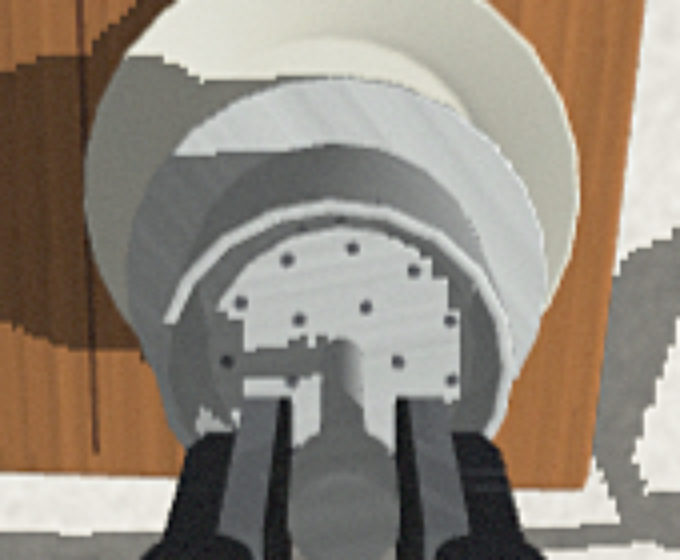

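View pics/s12.png

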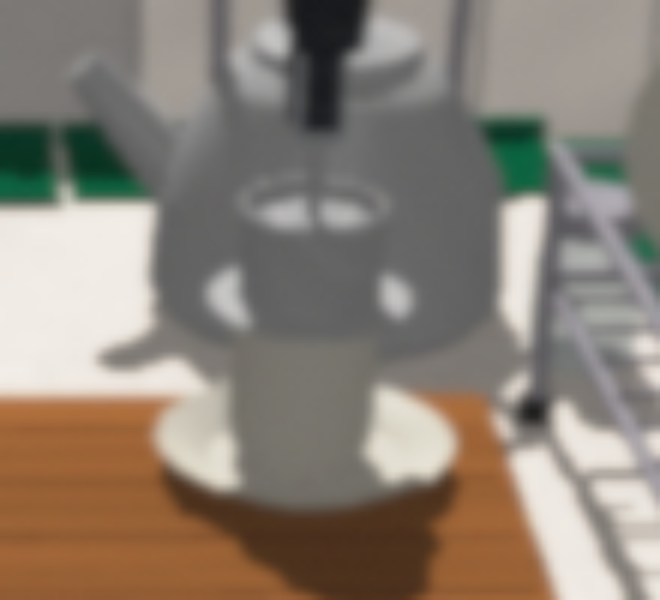

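The press disc is entering the chamber, centred to within about 1 mm in both views. Lowering.

jog_arm --increments "1 0 0 0.6 0; 1 0 0 0.7 0; 1 0 0 0.6 0; 1 0 0 0.4 0; 1 0 0 0.3 0; 1 0 0 0 0; 1 0 0 0 0"

```text
clock: 23.78
position: [0.6261, 0.2272, 0.166]
ee_rot: [-0.0, 1.0, -0.0, -0.0]
contact_force: [-0.4, -1.6, -0.5]
finger_gap: 0.0145
```

jog_arm --increments "1 0 0 0.15 0; 1 0 0 0.1 0; 1 0 0 0 0"

```text
clock: 24.03
position: [0.6263, 0.2272, 0.1638]
ee_rot: [-0.0, 1.0, 0.0, 0.0]
contact_force: [0.0, 0.5, 0.1]
finger_gap: 0.0145
```

jog_arm --increments "1 0 0 0.1 0; 1 0 0 0.1 0; 1 0 0 0 0"

```text
clock: 24.28
position: [0.6262, 0.2272, 0.1617]
ee_rot: [-0.0, 1.0, -0.0, 0.0]
contact_force: [0.4, -0.0, 0.2]
finger_gap: 0.0145
```

jog_arm --increments "1 0 0 0.1 0; 1 0 0 0 0"

```text
clock: 24.45
position: [0.6264, 0.2272, 0.1616]
ee_rot: [-0.0, 1.0, 0.0, 0.001]
contact_force: [-0.2, -0.1, 2.6]
finger_gap: 0.0147
```

jog_arm --increments "2 0 0 0 0; 2.6 0 0 0 0; 2.6 0 0 0 0; 2.6 0 0 0 0; 2.6 0 0 -0.5 0; 2.6 0 0 -1 0; 3 0 0 -2 0; 5 0 0 -2 0; 5 0 0 -1 0; 5 0 0 0 0; 5 0 0 0 0"

```text
clock: 25.37
position: [0.6266, 0.2273, 0.2267]
ee_rot: [-0.0, 1.0, 0.0, 0.001]
contact_force: [-0.8, 0.4, -1.3]
finger_gap: 0.0497
```

```bash
python3 look.py w13 .162,.031,.628,.226 .178,.008,.628,.226;python3 -c "
from h import *
im=cv2.imread('pics/w13.png');cv2.imwrite('pics/w13c.png',cv2.resize(im[140:280,230:400],None,fx=4,fy=4))
t=viewer.camera('side')[:,:,::-1]; cv2.imwrite('pics/s13.png',cv2.resize(t[80:180,310:420],None,fx=6,fy=6))"
```

```text
25.3667 [0.6266 0.2273 0.2267] [-3.e-04  1.e+00  3.e-04  9.e-04] 0.0497 [-0.8  0.4 -1.3]
```

View pics/w13c.png

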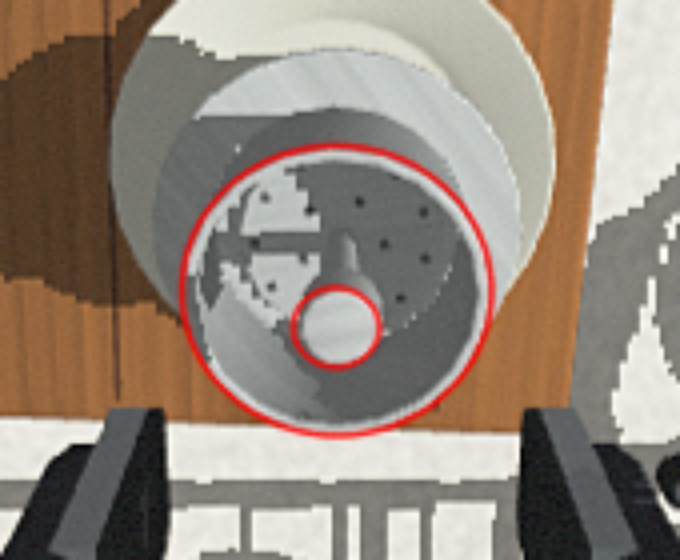

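View pics/s13.png

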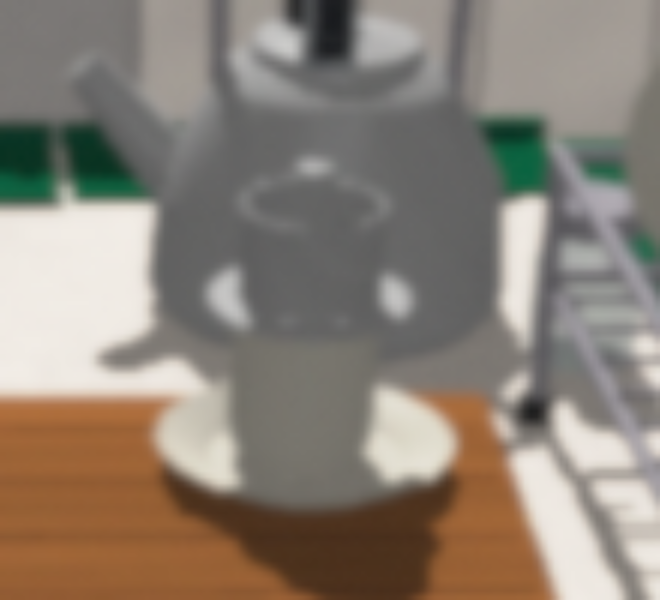

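The press stands centred: its knob matches the prediction at (315,222) and the side view shows it level. Now the lid.

jog_arm --increments "5 0.5 -2 0 0; 5 1 -3.8 0 0; 5 1 -3.8 0 0; 5 1 -3.8 0 0; 5 1 -3.8 0 0; 5 1 -3.8 0 0; 5 1 -3.8 0 0; 5 1 -3.8 0 0; 5 1 -3.8 0 0; 5 1 -3.8 0 0; 5 1 -3.8 0 0; 5 1 -3.8 0 0"

```text
clock: 26.47
position: [0.5102, -0.2123, 0.2241]
ee_rot: [-0.0, 1.0, 0.001, -0.001]
contact_force: [0.7, 0.1, -0.3]
finger_gap: 0.0498
```

jog_arm --increments "5 1.1 -3.8 0 0; 5 0 -0.2 0 0; 5 0 0 0 0; 5 0 0 0 0; 5 0 0 0 0"

```text
clock: 26.88
position: [0.5008, -0.2496, 0.2251]
ee_rot: [-0.001, 1.0, 0.001, -0.0]
contact_force: [-0.1, 0.9, 0.2]
finger_gap: 0.0503
```

```bash
python3 look.py w14 .006,.038,.5005,-.251 .052,.0085,.5005,-.251;python3 -c "
from h import *
im=cv2.imread('pics/w14.png');cv2.imwrite('pics/w14c.png',cv2.resize(im[130:270,230:400],None,fx=4,fy=4))"
```

```text
26.8833 [ 0.5008 -0.2496  0.2251] [-1.e-03  1.e+00  5.e-04 -4.e-04] 0.0503 [-0.1  0.9  0.2]
```

View pics/w14c.png

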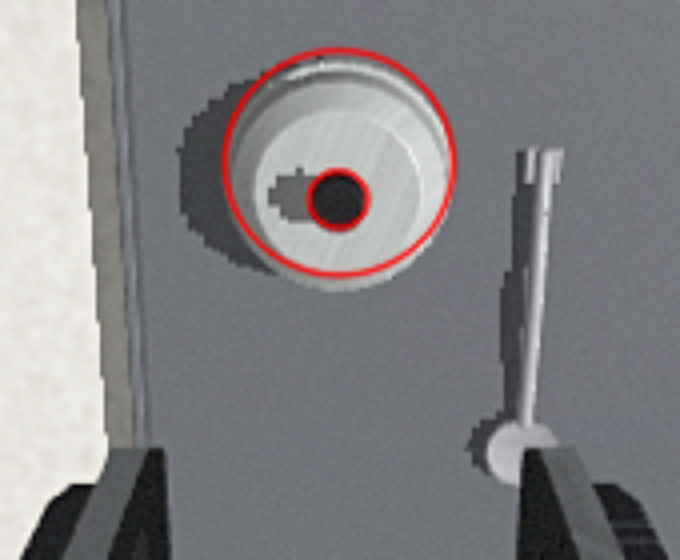

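The lid and its knob (about (315,180)) match the prediction. Descend.

jog_arm --increments "5 0 -0.1 2 0; 5 0 0 3.5 0; 5 0 0 3.5 0; 5 0 0 3 0; 5 0 0 2.5 0; 5 0 0 1.5 0; 5 0 0 1 0; 5 0 0 0.5 0; 5 0 0 0 0; 5 0 0 0 0"

```text
clock: 27.77
position: [0.5013, -0.2517, 0.052]
ee_rot: [-0.001, 1.0, -0.0, 0.001]
contact_force: [-0.0, 0.9, 0.8]
finger_gap: 0.0502
```

jog_arm --increments "4 0 0 0.6 0; 4 0 0 0.4 0; 4 0 0 0 0; 1 0 0 0 0; 1 0 0 0 0; 1 0 0 0 0; 1 0 0 0 0; 1 0 0 0 0; 1 0 0 0 0; 1 0 0 0 0; 1 0 0 0 0; 1 0 0 0 0" --grip_force 30

```text
clock: 28.77
position: [0.5007, -0.2521, 0.0411]
ee_rot: [-0.0, 1.0, -0.0, 0.0]
contact_force: [0.1, -0.7, 2.4]
finger_gap: 0.0152
```

jog_arm --increments "1 0 0 0 0; 1 0 0 -1 0; 1 0 0 -2 0; 1 0 0 -3.5 0; 1 0 0 -3.5 0; 1 0 0 -3.5 0; 1 0 0 -3.5 0; 1 0 0 -3 0; 1 0 0 -1 0; 1 0 0 0 0; 1 0 0 0 0; 1 0 0 0 0"

```text
clock: 29.77
position: [0.5, -0.2515, 0.248]
ee_rot: [-0.0, 1.0, 0.001, -0.002]
contact_force: [0.1, -0.7, -0.3]
finger_gap: 0.0153
```

```bash
python3 look.py w15
python3 - <<'E'
from h import *
d=np.load("pics/w15.npz"); m=dict(zip(("fx","fy","cx","cy"),d["f"])); m["world_to_cam"]=d["w"]
t=manip.get_state()["position"]; im=cv2.imread("pics/w15_raw.png")
im=cv2.resize(im[160:300,240:400],None,fx=5,fy=4)if 0 else cv2.resize(im[160:300,240:400],None,fx=4,fy=4)
for dx,c in((0,(0,0,255)),(.003,(0,255,0)),(-.003,(255,0,0))):
    q=proj(m,circ(t[0]+dx,t[1],t[2]-.037,.038)); q=(q-[240,160]+.5)*4-.5
    cv2.polylines(im,[np.round(q).astype(np.int32)],True,c,1,cv2.LINE_AA)
cv2.imwrite("pics/w15c.png",im)
s=viewer.camera('side')[:,:,::-1]; cv2.imwrite('pics/s15.png',s)
E
```

```text
29.7667 [ 0.5    -0.2515  0.248 ] [-3.0e-04  1.0e+00  1.1e-03 -1.8e-03] 0.0153 [ 0.1 -0.7 -0.3]
```

View pics/w15c.png

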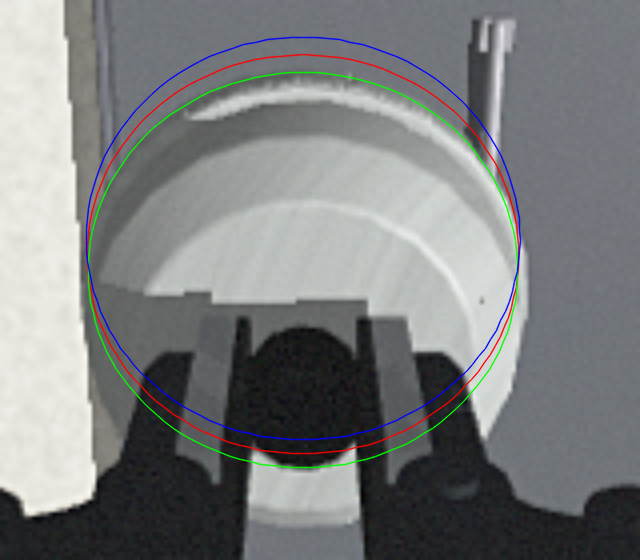

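View pics/s15.png

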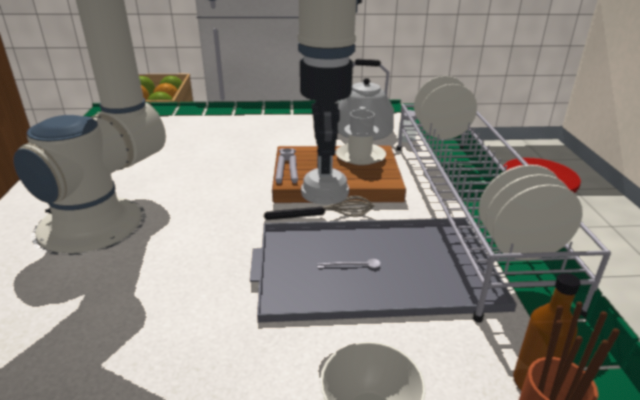

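jog_arm --increments "1 -0.5 2 0 0; 1 -1 3.8 0 0; 1 -1 3.8 0 0; 1 -1 3.8 0 0; 1 -1 3.8 0 0; 1 -1 3.8 0 0; 1 -1 3.8 0 0; 1 -1 3.8 0 0; 1 -1 3.8 0 0; 1 -1 3.8 0 0; 1 -1 3.8 0 0; 1 -1 3.8 0 0"

```text
clock: 30.87
position: [0.6149, 0.1881, 0.2487]
ee_rot: [-0.0, 1.0, -0.0, -0.001]
contact_force: [1.1, -0.0, -0.1]
finger_gap: 0.0155
```

jog_arm --increments "1 -1.1 3.5 0 0; 1 0 0.5 0 0; 1 0 0 0 0; 1 0 0 0 0; 1 0 0 0 0; 1 0 0 0 0"

```text
clock: 31.37
position: [0.6262, 0.2246, 0.2511]
ee_rot: [0.001, 1.0, -0.0, 0.0]
contact_force: [-0.7, -0.9, -0.1]
finger_gap: 0.0149
```

```bash
python3 look.py w16 .162,.031,.628,.226 .120,.044,.628,.226;python3 -c "
from h import *
t=viewer.camera('side')[:,:,::-1]; cv2.imwrite('pics/s16.png',cv2.resize(t[70:180,310:420],None,fx=5,fy=5))"
```

```text
31.3667 [0.6262 0.2246 0.2511] [ 7.e-04  1.e+00 -1.e-04  1.e-04] 0.0149 [-0.7 -0.9 -0.1]
```

View pics/w16.png

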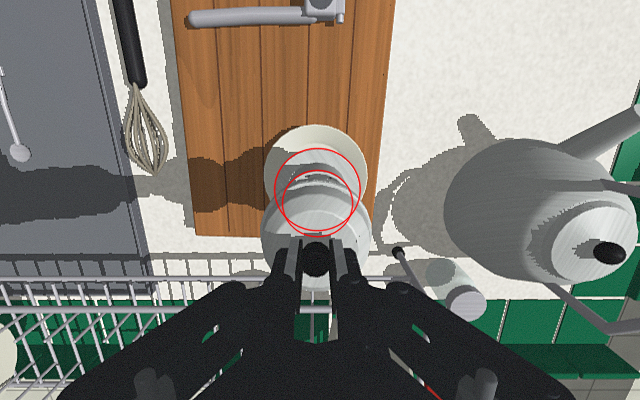

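View pics/s16.png

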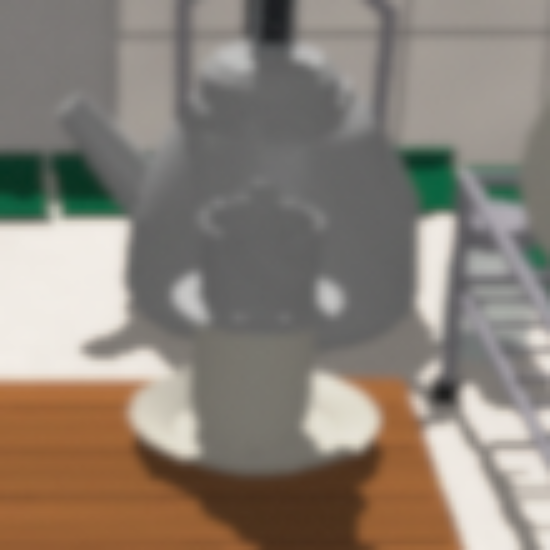

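jog_arm --increments "1 0 0.1 0.6 0; 1 0 0 1 0; 1 0 0 1 0; 1 0 0 0.8 0; 1 0 0 0.5 0; 1 0 0 0.3 0; 1 0 0 0.1 0; 1 0 0 0 0; 1 0 0 0 0"

```text
clock: 32.22
position: [0.6264, 0.2273, 0.2083]
ee_rot: [-0.0, 1.0, 0.0, 0.0]
contact_force: [-0.3, 0.7, 0.0]
finger_gap: 0.0156
```

```bash
python3 look.py w17 .055,.066,.628,.225;python3 -c "
from h import *
t=viewer.camera('side')[:,:,::-1]; cv2.imwrite('pics/s17.png',cv2.resize(t[80:180,310:420],None,fx=6,fy=6))
im=cv2.imread('pics/w17.png');cv2.imwrite('pics/w17c.png',cv2.resize(im[110:310,220:420],None,fx=3,fy=3))"
```

```text
32.2167 [0.6264 0.2273 0.2083] [-3.e-04  1.e+00  1.e-04  4.e-04] 0.0156 [-0.3  0.7  0. ]
```

View pics/w17c.png

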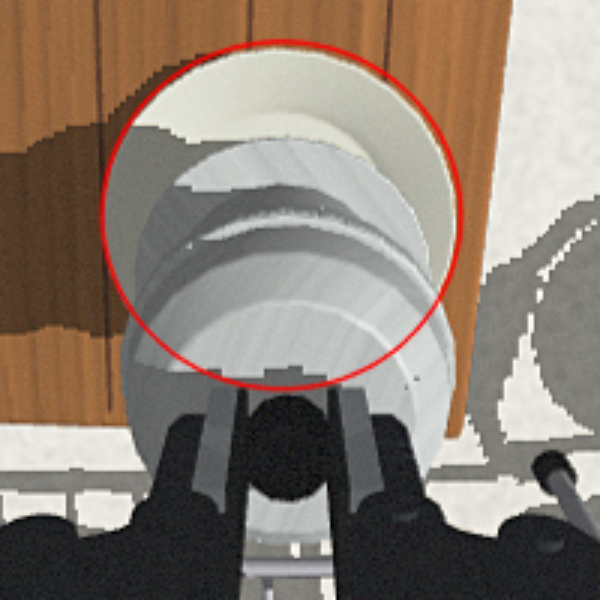

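View pics/s17.png

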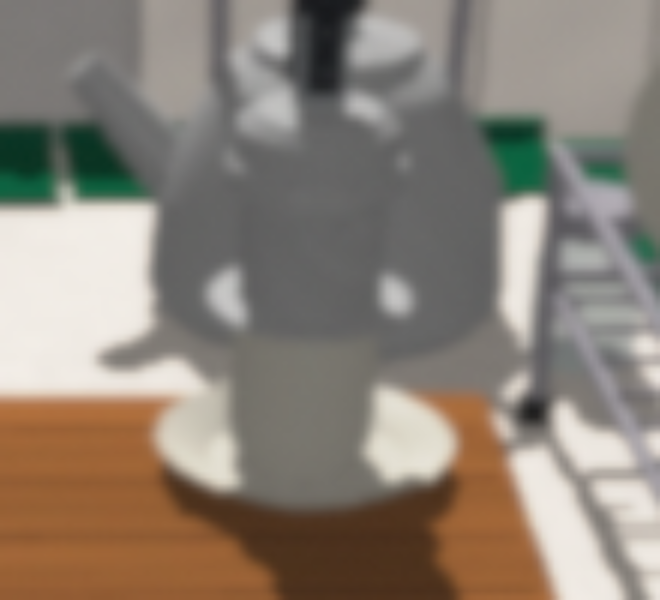

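The lid is above the filter, about 1 mm too far in +y. Correct that and lower.

jog_arm --increments "1 0.05 -0.1 0.3 0; 1 0 0 0.3 0; 1 0 0 0.3 0; 1 0 0 0.2 0; 1 0 0 0.2 0; 1 0 0 0 0; 1 0 0 0 0"

```text
clock: 32.9
position: [0.6257, 0.2262, 0.1945]
ee_rot: [-0.0, 1.0, -0.0, -0.0]
contact_force: [-0.7, 0.0, -0.6]
finger_gap: 0.0149
```

jog_arm --increments "1 0 0 0.1 0; 1 0 0 0.1 0; 1 0 0 0 0"

```text
clock: 33.15
position: [0.6257, 0.2262, 0.1926]
ee_rot: [-0.0, 1.0, -0.0, -0.0]
contact_force: [-0.9, -0.6, 0.1]
finger_gap: 0.0153
```

jog_arm --increments "1 0 0 0.1 0; 1 0 0 0.1 0; 1 0 0 0 0"

```text
clock: 33.4
position: [0.6259, 0.2263, 0.1912]
ee_rot: [-0.0, 1.0, 0.0, 0.0]
contact_force: [1.0, 0.3, 0.9]
finger_gap: 0.0152
```

jog_arm --increments "1 0 0 0.1 0; 1 0 0 0 0"

```text
clock: 33.57
position: [0.626, 0.2263, 0.1911]
ee_rot: [-0.0, 1.0, 0.0, 0.001]
contact_force: [-0.6, -1.0, 4.7]
finger_gap: 0.0152
```

Contact at 0.1911, where 0.191 was expected for a seated lid. Release and retreat.

jog_arm --increments "2 0 0 0 0; 3 0 0 0 0; 4 0 0 0 0; 4 0 0 0 0; 4 0 0 -0.5 0; 4 0 0 -1 0; 4 0 0 -2 0; 4 0 0 -3 0; 4 0 0 -2 0; 4 0 0 0 0; 4 0 0 0 0; 4 0 0 0 0"

```text
clock: 34.57
position: [0.6257, 0.2262, 0.2745]
ee_rot: [-0.0, 1.0, -0.0, -0.0]
contact_force: [0.4, -0.0, -0.8]
finger_gap: 0.0402
```

```bash
python3 look.py w18 .055,.066,.628,.225 .120,.044,.628,.226 .202,.0085,.628,.226;python3 -c "
from h import *
t=viewer.camera('side')[:,:,::-1]; cv2.imwrite('pics/s18.png',cv2.resize(t[50:180,310:420],None,fx=4.5,fy=4.5))
t=viewer.camera('top')[:,:,::-1]; cv2.imwrite('pics/t18.png',t)"
```

```text
34.5667 [0.6257 0.2262 0.2745] [-3.e-04  1.e+00 -0.e+00 -1.e-04] 0.0402 [ 0.4 -0.  -0.8]
```

View pics/w18.png

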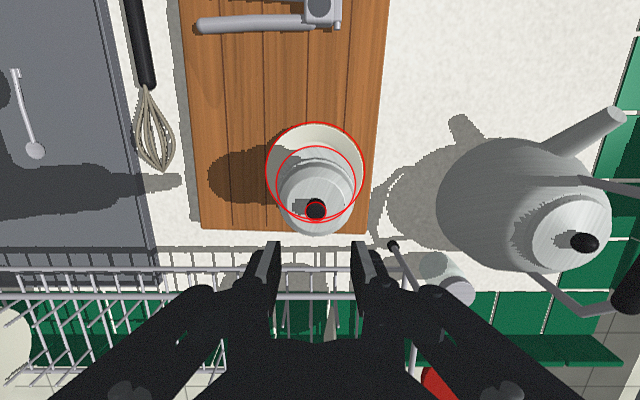

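View pics/s18.png

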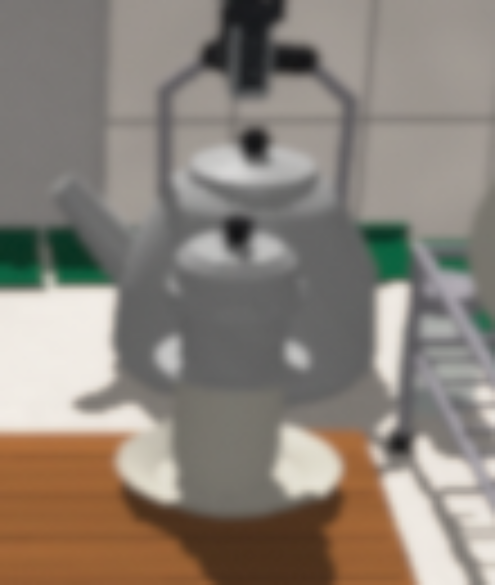

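The stack is level and coaxial, with the lid knob at its predicted seated place (315,210). The gripper is clear and the spoon, whisk and garlic press look untouched. Handing in.

```bash
python3 -c "
from rig import ticket
print(ticket.close_job())"
```

```text
the job is handed in; nothing more can be done
None
```

The coffee set is rebuilt on the saucer: the cup in the middle, the filter on the cup, the press inside the filter, and the lid on top. I handed the job in at about 34.7 s; the interface gave no verdict.

- **Seating heights:** when I set each piece down, contact came within about 0.5 mm of the height expected for a fully seated piece. TCP heights at contact were 0.085 for the cup, 0.133 for the filter, 0.162 for the press and 0.191 m for the lid.
- **Final views:** the last wrist picture has the saucer and the lid's knob on their predicted circles, and the side view shows the stack level. The saucer has not visibly moved, and the gripper is about 7 cm above the stack.
- **Disagreement between cameras:** the side camera put things 1–3 mm farther in x than the wrist camera. Held pieces looked about 2 mm farther in x than the gripper position implied. I allowed for this, and relative centring looked good to about 1–2 mm, inside the limits.
- **Spoon, whisk and garlic press:** they look undisturbed in the pictures, but I did not measure their positions again at the end.

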